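# Start up the polishing bench

### The arm

A 7-joint arm with a two-finger parallel gripper is mounted at the origin on the work surface. World frame = base frame: x ahead of the robot, y to its left, z up, the work surface at z = 0. Lengths are in m, angles in rad, forces in N, time in s.
With the tool pointing down it reaches from about 0.425 to 0.925 m from the base axis. Payload 6.8 kg.
Tool frame: the origin (TCP) lies on the front face of the gripper's body, between the roots of the fingers; the fingertips stand 73 mm ahead of it and the grasp point (between the pads) lies 54 mm ahead of it; z points along the fingers, x is the direction in which the jaws open and shut, and the axes are right-handed (so a half turn about z gives the same grasp; the last joint's range is limited). The gripper opens to 85 mm and grips with 20 to 120 N. Pads are 22 mm wide; open, the fingers measure 114 mm over their backs; the gripper's body (76 mm by 85 mm) begins 54 mm behind the grasp point. The pads swing forward as they close: fully open they stand 13 mm farther back than shut.
Start: joints at [1.225, 0.477, 0.022, 1.555, -0.011, 1.109, -0.083], TCP at [0.159, -0.656, 0.304] pointing down, gripper open.
Joint ranges: [-2.96, 2.96], [-0.34, 2.1], [-1.41, 1.46], [0.24, 2.44], [-1.37, 4.51], [0.17, 1.92], [-2.96, 2.96]. Speed limits (rad/s): [2.39, 2.39, 3.14, 3.14, 3.14, 3.14, 3.14].

### API

Orientations are given as a unit quaternion [w, x, y, z].
In Python, from station import get_obs, read_camera, hand_in gives the robot as it stands. The module is installed in compiled form; this text tells all that it offers.
- The arm moves only by the shell command python3 -m creep 'ROWS' [FORCE]. ROWS is JSON, a list that holds one entry, the list of rows, each a list of 7 numbers: the turn, a rotation vector about the tool's x, y, z in rad, then the shift along the tool's x, y, z in m, then the finger opening in m, from 0 to 0.0854. A call has 1 to 20 rows; each row shifts and turns the pose as measured when the row begins, along the tool's axes as they then stand; what a row does not reach is not made up. A row lasts 1/12 s, in which the tool goes at most 41.7 mm and 7.16 degrees, less where a joint would pass 70% of its speed; a pose out of reach is approached as far as the arm can. A call is refused whole if a number of a shift passes 0.0417 or a number of a turn 0.125, either way. A call with a gripper value outside its range is refused whole. The fingers move at their own pace and stop on an object; FORCE is the grip in N (left out, the last holds). Time passes only in rows, so rows that do not move let the fingers close. It gives the time, the measured TCP pose, the force and the opening at its end, in the units of the state.
- get_obs(): the state, without advancing time (a new reading comes with each control period).
- read_camera(name): name is "scene" or "side" or "wrist"; returns a dict with "color" (420x560x3 uint8, red, green, blue), "range_z" (420x560 float32, m along the optical axis (not along the pixel's ray), 0 where there is no reading), "fovy" (degrees; the focal length in pixels is half the picture's height over the tangent of half this angle, whatever the lens; pixels are square), "cx", "cy" (the principal point, pixels), "rvec" (rotation vector, rad) and "tvec" (3), from world to camera coordinates, as OpenCV has them. Camera axes: x right, y down, z forward; pixel columns grow to the right and rows downward; lengths in m; the calibration is good to about 2 mm. A picture is of the moment at which its call begins.
- hand_in(): hands the job in, once; it reports no verdict.
The state is a dict: "t": time; "q": joint angles; "joint_vel": joint speeds; "joint_torque": joint torques, N m; "eef_pos": TCP position; "tool_rot": TCP orientation; "contact_force": force on the tool from outside, world axes, zero at the start; "torque": the same for the moment, N m; "gripper_width": opening from 0.0 (shut) to 1.0 (fully open).
Only numpy, scipy, OpenCV 4.12 (cv2) and the standard library are available. Lean on these libraries where they do the work, as an engineer would, in place of code of your own. Each camera call takes 0.05 s, during which the arm holds its last target.

### The job

Start up the polishing bench with the closed fingertips, in this order: press the long bar key on the extractor's remote fully down and let it up, then push the wide rocker on the isolator box fully over by its raised end, then press the low flat start button on the starter station fully in and let it out. Leave the remote lying where it is (press it there, do not pick it up), and do not work the small round key, the slim rocker or the mushroom stop button, nor shift the other things on the bench.

Things in the scene. Friction and masses are not known exactly. Their poses are not given: they have to be found in the camera images.
- remote: The dust extractor's remote: a grey plastic slab, 62 x 160 x 24 mm, lying loose on the bench (0.2 to 0.35 kg, can be pushed about or picked up, but should not be). Origin at the centre of its underside, z up, y along its length. The long bar key is near its +y end, the small round key near its -y end.
- bar_key_top (a point): Centre of the top of the remote's long bar key (20 x 48 mm, long side along the remote's y; top 8 mm above the remote's face, 32 mm above the bench, when up). 36 mm from the remote's centre towards +y. Moves with the key.
- bar_key (a joint): Travel of the bar key in m: 0 up, 0.005 fully down; springs back by itself; fully down takes 3.5 N. Counts as pressed above 0.004.
- dot_key (a joint): Travel in m (0 to 0.005) of the remote's other key, a small round one 20 mm across, 48 mm from the remote's centre towards -y, same height and spring. Not to be pressed.
- rocker_box: Isolator box, green-grey, fixed to the bench, 100 x 150 x 55 mm, with a wide and a slim rocker on its top. Origin at the centre of its underside, z up; the rockers' lengths lie along its x, the wide one 36 mm towards +y, the slim one 40 mm towards -y.
- wide_rocker_end (a point): A point on the wide rocker's raised half, 18 mm from its pivot towards the box's +x end, on its upper face; about 72 mm above the bench when off, about 65 mm when over. The wide rocker is a shallow V, 44 mm long and 32 mm wide, pivoting in its middle at 66 mm above the bench about the box's y. Moves with the rocker.
- wide_rocker (a joint): Tilt of the wide rocker in rad: near 0 off (+x half up), 0.4 fully over (+x half pressed down). Friction only, about 2 N at its end: it stays where it is left. Counts as over above 0.32.
- slim_rocker (a joint): Tilt in rad of the slim rocker (44 mm long, 16 mm wide, otherwise like the wide one), near 0 at the start. It is the work lamp's and is to be left alone.
- starter: Polisher's starter station, grey painted box fixed to the bench, 95 x 150 x 55 mm, two push buttons on its top: start 37 mm towards its +y, stop 37 mm towards its -y. Origin at the centre of its underside, z up.
- start_button_top (a point): Centre of the top of the start button, the low flat-topped one, 28 mm across; 69 mm above the bench when up, 10 mm above the steel collar round it. Moves with the button.
- start_button (a joint): Travel of the start button in m: 0 up, 0.006 fully down; springs back by itself; fully down takes 3.5 N. Counts as pressed above 0.0048.
- stop_button (a joint): Travel in m (0 to 0.006) of the stop button, the tall mushroom head 46 mm across, top 87 mm above the bench. Not to be pressed.
- horn_handle: Loose bystander, not needed: honey-brown knife handle blank about 27 x 100 x 18 mm, lying near the remote; origin at its underside.
- dark_handle: Loose bystander, not needed: dark brown knife handle blank about 27 x 100 x 18 mm, on the far side of the bench; origin at its underside.
- bolster: Loose bystander, not needed: stepped brass bolster, 32 mm across, 40 mm high, standing near the remote; origin at its underside.
- rivet_jar: Loose bystander, not needed: amber jar with a steel cap, 44 mm across, 55 mm high, near the isolator box; origin at its underside.
- compound_bar: Loose bystander, not needed: pale bar of polishing compound 35 x 90 x 28 mm, near the starter; origin at its underside.
- tea_mug: Loose bystander, not needed: white mug 72 mm across, 80 mm high, on the far side; origin at its underside.
- bench_brush: Loose bystander, not needed: wooden-handled brush lying at the robot's right; origin at its underside.
- sanding_block: Loose bystander, not needed: cork sanding block 50 x 100 x 32 mm, near the isolator box; origin at its underside.

How it is judged:
By the outcome, as a careful person would: the job done as asked, in the order asked, and still so for the second after the job is handed in, with the robot touching nothing.
It also fails if it takes over 38 s, if anything falls off the work surface, if the arm or the gripper's body presses on something with over 40 N, if the wrist force passes 120 N, or if a joint passes its speed limit or range.

## Working session

There is one attempt and no reset: what is moved stays moved. The work goes in short steps, Python scripts to look and compute and a shell command to move; the robot and the scene stay as the last step left them, time stands still between calls to the robot, and variables do not carry over. Pictures are saved under pics/ and viewed, and the job is handed in when it is done.

```bash
mkdir -p pics; cat > h.py <<'E'
import numpy as np, cv2
from station import get_obs, read_camera
def snap(n,tag):
    c=read_camera(n); cv2.imwrite(f'pics/{tag}.png',c['color'][:,:,::-1]); np.savez(f'pics/{tag}.npz',**c); return c
def ld(tag): return dict(np.load(f'pics/{tag}.npz'))
def cam(c):
    f=210/np.tan(np.radians(float(c['fovy']))/2); R=cv2.Rodrigues(c['rvec'])[0]; return f,R,np.array(c['tvec']).ravel()
def plane(c,u,v,z):
    f,R,t=cam(c); d=R.T@np.array([(u-c['cx'])/f,(v-c['cy'])/f,1]); o=-R.T@t; return o+d*(z-o[2])/d[2]
def cloud(c):
    f,R,t=cam(c); v,u=np.mgrid[:420,:560]; Z=c['range_z']
    P=np.stack([(u-c['cx'])/f*Z,(v-c['cy'])/f*Z,Z],-1); return (P-t)@R
E
python3 - <<'E'
from h import *
for n in ['scene','side','wrist']:
    c=snap(n,n+'0'); f,R,t=cam(c); print(n,f,-R.T@t,R[2])
o=get_obs(); print(o)
E
```

```text
scene 382.6666532376355 [1.42930886 0.24875143 0.70387633] [-0.76780647 -0.32692657 -0.55099206]
side 429.93256729481635 [ 0.37904512 -0.8049815   0.86465323] [ 0.1979248   0.66346794 -0.72155115]
wrist 319.08052323491376 [ 0.22780947 -0.63835301  0.37266075] [-0.2704621  -0.0647341  -0.96055179]
{'t': 0.15, 'q': array([ 1.22487357,  0.47762168,  0.02234187,  1.55620275, -0.01146962,
        1.10931612, -0.08311598]), 'joint_vel': array([-0.00120549, -0.00300314,  0.00181461, -0.00262172,  0.00128139,
        0.0002114 ,  0.00077003]), 'joint_torque': array([ 2.39874069e-03, -5.96924686e+01,  1.61009632e+00, -2.81490469e+01,
        1.27235265e-02,  6.46248576e-03,  2.24885667e-05]), 'eef_pos': array([ 0.15893601, -0.65565997,  0.30315034]), 'tool_rot': array([-3.88234053e-04,  7.86004414e-01, -6.18220477e-01, -5.94284092e-04]), 'contact_force': array([0.33308142, 0.70093905, 0.41797547]), 'torque': array([ 0.02576132, -0.00690849,  0.01870127]), 'gripper_width': 1.000933849328138}
```

View pics/scene0.png

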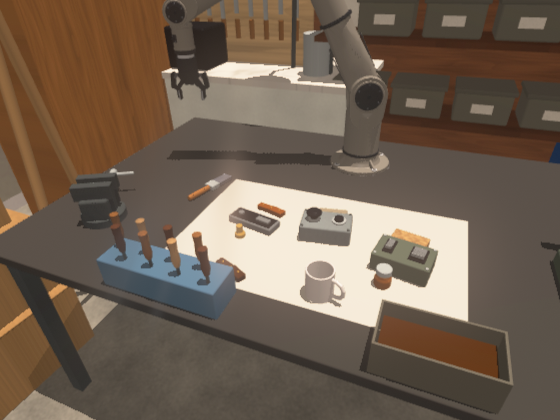

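View pics/side0.png

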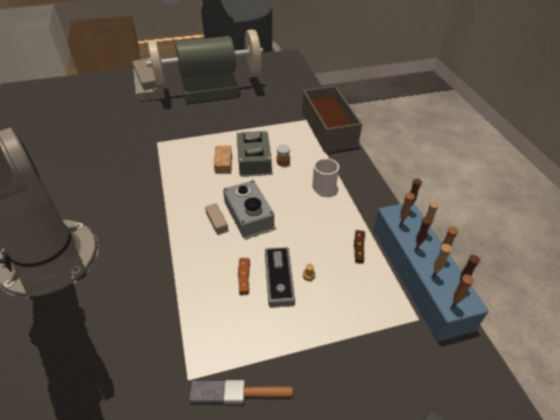

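View pics/wrist0.png

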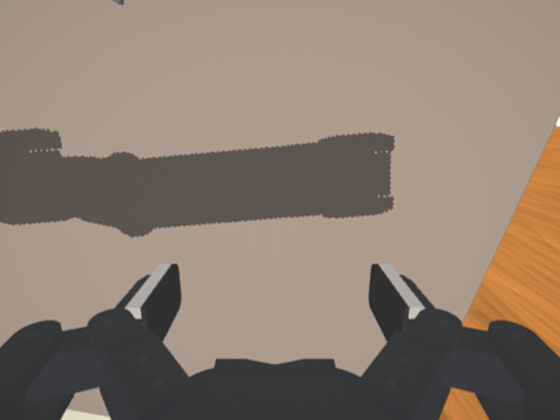

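The side view shows the remote at about (279,273) with its bar key near (278,258), the starter at (248,207) with the start button at (242,190), and the isolator box at (254,152). I'll enlarge that area and measure with range.

```bash
python3 - <<'E'
from h import *
c=ld('side0'); im=c['color'][115:310,195:345,::-1]; cv2.imwrite('pics/sidez.png',cv2.resize(im,None,fx=3,fy=3,interpolation=cv2.INTER_CUBIC))
d=ld('scene0'); im=d['color'][195:290,220:450,::-1]; cv2.imwrite('pics/scenez.png',cv2.resize(im,None,fx=3.4,fy=3.4,interpolation=cv2.INTER_CUBIC))
for n,c in (('side',c),('scene',d)):
    P=cloud(c); 
    for (u,v) in ([(278,258),(281,288),(242,190),(253,205),(253,137),(254,152),(200,250)] if n=='side' else [(265,220),(241,215),(339,220),(314,214),(391,245),(419,254)]):
        print(n,u,v,P[v,u].round(3))
E
```

```text
side 278 258 [ 0.555 -0.18   0.032]
side 281 288 [ 0.538 -0.266  0.033]
side 242 190 [0.514 0.039 0.071]
side 253 205 [ 0.527 -0.039  0.086]
side 253 137 [ 0.379 -0.805  0.865]
side 254 152 [0.584 0.2   0.064]
side 200 250 [ 0.375 -0.079  0.   ]
scene 265 220 [ 0.557 -0.171  0.033]
scene 241 215 [ 0.551 -0.258  0.028]
scene 339 220 [0.528 0.052 0.068]
scene 314 214 [ 0.546 -0.019  0.084]
scene 391 245 [0.6   0.209 0.073]
scene 419 254 [0.613 0.28  0.074]
```

View pics/sidez.png

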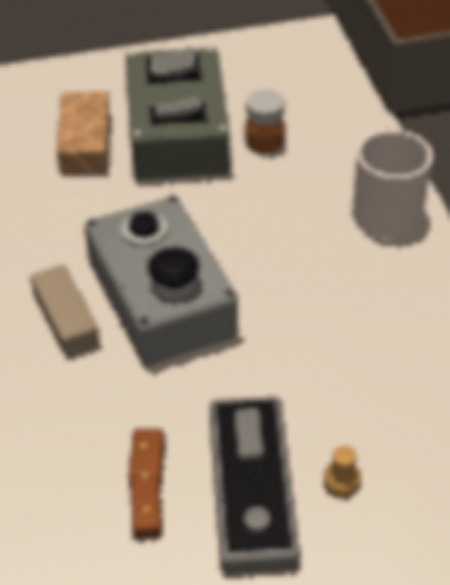

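View pics/scenez.png

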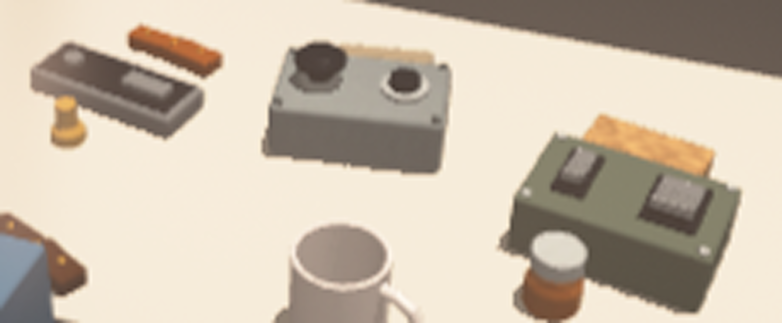

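```bash
python3 - <<'E'
from h import *
S=ld('side0'); C=ld('scene0')
def blob(c,name,roi,lo,hi,z,mx=None):
    u0,v0,u1,v1=roi; g=c['color'][v0:v1,u0:u1].astype(float).mean(2)
    m=((g>=lo)&(g<=hi)).astype(np.uint8)
    n,l,s,ce=cv2.connectedComponentsWithStats(m)
    P=cloud(c)
    for i in range(1,n):
        if s[i,4]<15: continue
        u,v=ce[i]+[u0,v0]
        if mx and s[i,4]>mx: continue
        cs=np.argwhere(l==i)[:,::-1]+[u0,v0]
        w=np.array([plane(c,a,b,z)[:2] for a,b in cs]); zz=P[cs[:,1],cs[:,0],2]
        r=cv2.minAreaRect((w*1000).astype(np.float32))
        print(name,s[i,4],(u.round(1),v.round(1)),'mean',w.mean(0).round(4),'rect',np.round(r[0],1),np.round(r[1],1),round(r[2],1),'z',np.median(zz).round(3))
for r,c,n in (((270,250,288,270),S,'bar_side'),((252,213,275,227),C,'bar_scene'),((272,281,290,294),S,'dot_side')):
    print(c['color'][r[1]:r[3],r[0]:r[2]].mean(2).astype(int)[::2,::2])
    blob(c,n,r,75,130,.032)
for r,c,n in (((232,180,254,198),S,'start_side'),((328,211,352,229),C,'start_scene')):
    print(c['color'][r[1]:r[3],r[0]:r[2]].mean(2).astype(int)[::2,::2])
    blob(c,n,r,0,60,.069)
for r,c,n in (((240,128,266,144),S,'wide_side'),((405,240,433,265),C,'wide_scene')):
    print(c['color'][r[1]:r[3],r[0]:r[2]].mean(2).astype(int)[::2,::2])
E
```

```text
[[ 38  37  45  50  55  48  29  27  64]
 [ 27  39  96 109 115 100  37  27  52]
 [ 29  44 111 121 121 110  48  28  47]
 [ 28  42 108 122 121 112  49  28  43]
 [ 26  39 102 123 123 113  53  27  37]
 [ 27  35  93 123 124 117  59  28  32]
 [ 28  30  85 123 124 120  72  28  30]
 [ 28  29  84 123 122 120  84  29  27]
 [ 29  30  66 100  96  89  62  30  30]
 [ 30  29  36  47  44  42  32  27  28]]
bar_side 132 (np.float64(277.4), np.float64(258.6)) mean [ 0.5529 -0.1814] rect [ 552.8 -180.9] [47.  20.5] 78.9 z 0.032
[[ 78  78  97 174 205 233 233 233 195 106  86  82]
 [ 78  77  76  92  82 125 172 226 233 233 199 177]
 [ 78  77 113 154 155 138 106  79 127 190 226 233]
 [ 79  78 115 131 151 155 155 152 129 101  78 128]
 [ 79  78  80  84  96 119 140 154 150 108  75  76]
 [134 122  78  77  76  79  88 101 101  77  76 114]
 [109 123 138 127 102  76  77  76  76  77 132 144]]
bar_scene 197 (np.float64(261.4), np.float64(220.6)) mean [ 0.5612 -0.1816] rect [ 554.1 -180.8] [70.6 72.4] 20.2 z 0.027
[[ 29  29  31  29  29  29  29  28  30]
 [ 28  30  32  44  58  50  32  30  30]
 [ 30  30  53 104 117 109  64 
[... 1794 characters left out ...]
4 127 140 147 156 168 165 170 179 177 167 163 233]
 [124 124 124 124 123 124 129 152 163 167 169 143 195 232]
 [124 124 124 124 105 124 130 124 124 133 138 113 232 233]
 [124 124 123 121  77 155 152 149 146 134 124 123 128 176]
 [124 125 124  96 121 145 149 152 152 152 151 122 108 123]
 [124 124 120  95 147 147 144 144 149 150 151  82  86 123]
 [124 124 103 100 120 136 148 146 148 149 136  70 117 124]
 [124 121  70  70  90 101 107 111 137 139  77  83 124 123]
 [124  97  67  66  67  64  69  89 100 105  69 109 123 124]
 [124 124 113  98  67  67  68  66  64  71  74 124 124 124]
 [125 124 124 124 124 113  98  67  67  68 100 124 123 123]
 [108 118 123 125 123 124 124 123 112 102 124 124 124 120]]
```

```bash
python3 - <<'E'
from h import *
S=ld('side0'); C=ld('scene0')
def bl(c,n,roi,lo,hi,z):
    u0,v0,u1,v1=roi; g=c['color'][v0:v1,u0:u1].astype(float).mean(2)
    nn,l,s,ce=cv2.connectedComponentsWithStats(((g>=lo)&(g<=hi)).astype(np.uint8),connectivity=4)
    i=1+s[1:,4].argmax(); cs=np.argwhere(l==i)[:,::-1]+[u0,v0]
    w=np.array([plane(c,a,b,z)[:2] for a,b in cs])*1000; r=cv2.minAreaRect(w.astype(np.float32))
    print(n,len(cs),cs.mean(0).round(1),w.mean(0).round(1),np.round(r[0],1),np.round(r[1],1),round(r[2],1))
bl(C,'bar',(254,214,274,226),105,160,.032)
bl(C,'start',(330,213,350,225),0,110,.069)
bl(S,'start',(234,184,252,196),0,60,.069)
bl(C,'stop',(300,205,330,220),0,75,.087)
bl(S,'stop',(242,195,265,215),0,60,.087)
bl(C,'wide',(411,246,430,259),130,160,.069)
bl(S,'wide',(243,131,261,141),85,130,.069)
bl(C,'slim',(384,237,398,250),130,160,.069)
bl(S,'slim',(243,145,265,158),85,130,.069)
P=cloud(C)
# clouds of rockers / box top
for n,c in(('scene',C),('side',S)):
    P=cloud(c).reshape(-1,3)
    Q=P[(P[:,0]>.5)&(P[:,0]<.72)&(P[:,1]>.12)&(P[:,1]<.36)]
    T=Q[(abs(Q[:,2]-.055)<.003)]; r=cv2.minAreaRect((T[:,:2]*1000).astype(np.float32)); print(n,'boxtop',len(T),r)
    for y0,y1 in((.17,.24),(.25,.31)):
        K=Q[(Q[:,2]>.061)&(Q[:,2]<.08)&(Q[:,1]>y0)&(Q[:,1]<y1)&(Q[:,0]<.65)]
        if len(K): print(n,len(K),K.mean(0).round(4)); print(K[K[:,0].argsort()][::max(1,len(K)//12)].round(3).tolist())
    Q=P[(P[:,0]>.42)&(P[:,0]<.62)&(P[:,1]>-.1)&(P[:,1]<.1)&(abs(P[:,2]-.055)<.003)]
    r=cv2.minAreaRect((Q[:,:2]*1000).astype(np.float32)); print('startertop',r)
E
```

```text
bar 70 [262.8 219. ] [ 552.1 -181. ] [ 552.2 -182.7] [54.8 27.4] 67.4
start 53 [338.6 218.2] [520.4  48.5] [519.7  47.8] [30.8 26.5] 20.1
start 49 [242.5 189.3] [516.1  43.6] [515.9  43. ] [28. 19.] 77.6
stop 111 [313.5 212.6] [543.3 -21. ] [545.  -20.2] [52.3 37.9] 18.7
stop 181 [252.5 204.1] [526.1 -36.5] [525.7 -37.5] [47.4 38.6] 76.3
wide 105 [419.3 251.1] [594.4 279.9] [594.9 280.2] [30.1 36. ] 78.3
wide 101 [251.4 134.7] [594.6 280.1] [593.7 276.2] [36.5 52.9] 75.3
slim 46 [390.4 242.1] [582.1 205.5] [582.2 205.9] [14.9 35.8] 79.0
slim 151 [252.6 148.3] [582.9 212.4] [582.3 199.8] [57.7 63.4] 76.0
scene boxtop 1063 ((618.402587890625, 239.48037719726562), (149.88470458984375, 160.85096740722656), 80.66082763671875)
scene 107 [0.5873 0.2047 0.0665]
[[0.556, 0.199, 0.062], [0.565, 0.213, 0.065], [0.568, 0.215, 0.069], [0.571, 0.2, 0.067], [0.576, 0.218, 0.061], [0.582, 0.207, 0.069], [0.586, 0.216, 0.061], [0.591, 0.195, 0.07], [0.596, 0.211, 0.071], [0.6, 0.209, 0.07], [0.602, 0.208, 0.061], [0.603, 0.197, 0.073], [0.605, 0.207, 0.077], [0.611, 0.197, 0.062]]
scene 180 [0.601  0
[... 581 characters left out ...]
201, 0.063], [0.57, 0.217, 0.065], [0.574, 0.21, 0.066], [0.578, 0.199, 0.066], [0.583, 0.208, 0.066], [0.586, 0.197, 0.062], [0.59, 0.198, 0.064], [0.593, 0.199, 0.063], [0.597, 0.203, 0.071], [0.602, 0.194, 0.072], [0.604, 0.194, 0.068], [0.609, 0.187, 0.062]]
side 125 [0.5988 0.2774 0.0672]
[[0.57, 0.262, 0.062], [0.579, 0.272, 0.061], [0.582, 0.274, 0.067], [0.587, 0.279, 0.07], [0.591, 0.282, 0.067], [0.594, 0.296, 0.065], [0.598, 0.262, 0.061], [0.602, 0.289, 0.064], [0.606, 0.265, 0.065], [0.609, 0.279, 0.069], [0.613, 0.281, 0.072], [0.617, 0.261, 0.062], [0.622, 0.277, 0.069]]
startertop ((522.828857421875, 10.975341796875), (93.7922134399414, 150.99778747558594), 8.769546508789062)
```

```bash
python3 -m creep '[[[0,0,0,-0.024,-0.032,0,0],[0,0,0,-0.024,-0.032,0,0],[0,0,0,-0.024,-0.032,0,0],[0,0,0,-0.024,-0.032,0,0],[0,0,0,-0.024,-0.032,0,0],[0,0,0,-0.024,-0.032,0,0],[0,0,0,-0.024,-0.032,0,0],[0,0,0,-0.024,-0.032,0,0],[0,0,0,-0.024,-0.032,0,0],[0,0,0,-0.024,-0.032,0,0],[0,0,0,-0.024,-0.032,0,0],[0,0,0,-0.024,-0.032,0,0]]]' 40
python3 - <<'E'
from h import *
o=get_obs(); print(o['t'],o['q'].round(2),o['eef_pos'].round(4),o['tool_rot'].round(4),o['gripper_width'])
C=ld('scene0');S=ld('side0')
for n,c in(('scene',C),('side',S)):
    col=c['color'].astype(int); gm=(col[...,1]-col[...,2]>4)&(abs(col[...,0]-col[...,1])<14)
    P=cloud(c); m=gm&(abs(P[...,2]-.055)<.0035)&(P[...,0]>.5)&(P[...,0]<.72)&(P[...,1]>.12)&(P[...,1]<.36)
    m=cv2.morphologyEx(m.astype(np.uint8),cv2.MORPH_OPEN,np.ones((2,2)))>0
    Q=P[m]; print(n,m.sum(),cv2.minAreaRect((Q[:,:2]*1000).astype(np.float32)),Q.mean(0))
    print(np.percentile(Q[:,0],[0,2,98,100]),np.percentile(Q[:,1],[0,2,98,100]))
    cv2.imwrite('pics/m_%s.png'%n,m.astype(np.uint8)*255)
E
```

```text
t: 1.15
eef_pos: [0.4672, -0.2797, 0.2977]
tool_rot: [0.003, 0.779, -0.627, -0.003]
contact_force: [0.3, -0.0, -0.2]
gripper_width: -0.001
1.15 [ 0.58  0.28 -0.18  1.86  0.06  1.01 -0.99] [ 0.4672 -0.2797  0.2977] [ 0.003   0.7793 -0.6267 -0.0032] -0.0006995574005708624
scene 1035 ((954.06396484375, 214.3050537109375), (154.28021240234375, 940.4119873046875), 84.82890319824219) [0.61650785 0.24214091 0.05652054]
[0.49260501 0.55035236 0.69027092 1.42930886] [0.16666301 0.17595211 0.32083851 0.33268263]
side 671 ((631.8082275390625, 259.4835205078125), (196.7877960205078, 165.1214599609375), 80.258544921875) [0.60092897 0.22380546 0.05419232]
[0.53615571 0.54128479 0.68828818 0.71567193] [0.16373441 0.1672489  0.30889919 0.35287742]
```

```bash
python3 -m creep '[[[0,0,0.105,-0.018,-0.022,0.025,0],[0,0,0.105,-0.018,-0.022,0.025,0],[0,0,0.105,-0.018,-0.022,0.025,0],[0,0,0.105,-0.01,-0.022,0.025,0],[0,0,0,0,0,0,0]]]'
python3 - <<'E'
from h import *
c=snap('wrist','w1'); o=get_obs(); print(o['q'].round(2),o['eef_pos'].round(4),o['tool_rot'].round(4),o['contact_force'])
E
```

```text
t: 1.57
eef_pos: [0.5593, -0.197, 0.1957]
tool_rot: [0.0, -0.629, 0.777, 0.0]
contact_force: [-0.1, 0.0, -0.5]
gripper_width: 0.0
[ 0.34  0.47 -0.13  1.85  0.08  0.83 -1.61] [ 0.5581 -0.1981  0.1974] [ 1.000e-04 -6.305e-01  7.762e-01 -0.000e+00] [-1.71600413  0.21802418 -0.39883108]
```

View pics/w1.png

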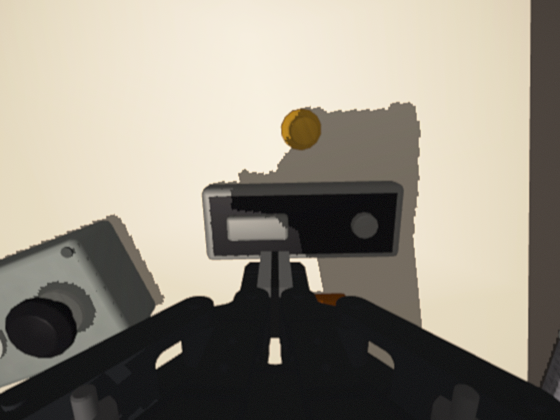

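```bash
python3 - <<'E'
from h import *
c=ld('w1'); o=get_obs()
g=c['color'].astype(int).mean(2); 
P=cloud(c)
print('bar',plane(c,258,228.5,.032), P[228,258], 'dot',plane(c,365,226,.032),P[226,365])
m=np.zeros(g.shape,np.uint8); m[212:246,220:300]=(g[212:246,220:300]>110)
n,l,s,ce=cv2.connectedComponentsWithStats(m); 
for i in range(1,n):
    if s[i,4]>50: print(s[i],ce[i])
R=cv2.Rodrigues(c['rvec'])[0]
p=np.array([.5581,-.1981,.1974]); tip=p+[0,0,-.073]; f,R,t=cam(c); q=R@tip+t; print('tip px',f*q[:2]/q[2]+[c['cx'],c['cy']])
x=np.array([-.205,-.9786,0]);y=np.array([-.9786,.205,0])
for b in ([.553,-.181,0],plane(c,258,228.5,.032)):
    d=np.array(b)-p; print('tool',d@x,d@y)
E
```

```text
bar [ 0.55165345 -0.18160536  0.032     ] [ 0.55181326 -0.18160481  0.03127223] dot [ 0.53641806 -0.26280321  0.032     ] [ 0.53693604 -0.26251243  0.03331123]
[ 227  218   59   23 1192] [254.86828859 228.50251678]
tip px [278.67200525 272.18467521]
tool -0.015688560000000004 0.008496359999999994
tool -0.014820110459017091 0.009689993077250427
```

```bash
python3 -m creep '[[[0,0,0,-0.0155,0.009,0.01,0],[0,0,0,0,0,0.025,0],[0,0,0,0,0,0.025,0],[0,0,0,0,0,0.017,0],[0,0,0,0,0,0,0],[0,0,0,0,0,0,0]]]'
python3 - <<'E'
from h import *
c=snap('wrist','w2'); o=get_obs(); print(o['eef_pos'].round(4),o['tool_rot'].round(4),o['contact_force'].round(2))
E
```

```text
t: 2.12
eef_pos: [0.5515, -0.1858, 0.1225]
tool_rot: [0.0, -0.632, 0.775, -0.003]
contact_force: [0.5, -1.1, 0.3]
gripper_width: -0.001
[ 0.5514 -0.186   0.1227] [ 1.000e-04 -6.320e-01  7.749e-01 -2.900e-03] [-0.38  0.16 -0.18]
```

View pics/w2.png

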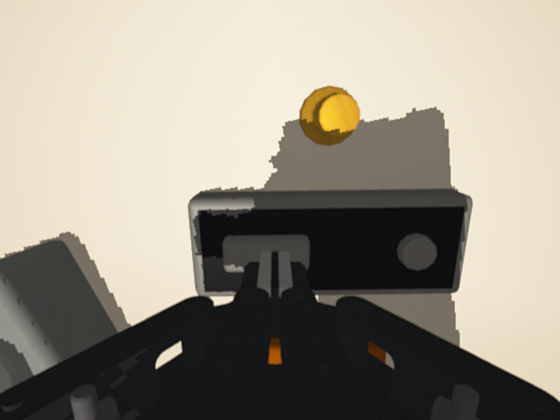

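Tips are over the bar key (pixel 266,252); 5 mm remain along its length.

```bash
python3 -m creep '[[[0,0,0,-0.005,0,0,0],[0,0,0,0,0,0.007,0],[0,0,0,0,0,0.006,0],[0,0,0,0,0,0,0]]]'; python3 -m creep '[[[0,0,0,0,0,0.003,0],[0,0,0,0,0,0.003,0],[0,0,0,0,0,0.003,0]]]'
```

```text
t: 2.5
eef_pos: [0.5545, -0.1828, 0.1138]
tool_rot: [0.002, -0.632, 0.775, -0.006]
contact_force: [-0.4, -0.3, -0.9]
gripper_width: -0.003
t: 2.75
eef_pos: [0.5554, -0.1831, 0.1052]
tool_rot: [0.003, -0.632, 0.775, -0.007]
contact_force: [0.2, 1.4, 0.3]
gripper_width: -0.001
```

```bash
python3 -m creep '[[[0,0,0,0,0.004,-0.002,0],[0,0,0,0,0,0,0]]]'; python3 -m creep '[[[0,0,0,0,0,0.003,0],[0,0,0,0,0,0.002,0],[0,0,0,0,0,0.002,0]]]';python3 -c "
from h import *
o=get_obs(); print(o['eef_pos'].round(4),o['tool_rot'].round(4),o['contact_force'].round(2))"
```

```text
t: 2.92
eef_pos: [0.5508, -0.182, 0.1062]
tool_rot: [0.002, -0.632, 0.775, -0.006]
contact_force: [-0.5, -0.2, 0.4]
gripper_width: 0.002
t: 3.17
eef_pos: [0.551, -0.1821, 0.0997]
tool_rot: [0.003, -0.632, 0.775, -0.007]
contact_force: [-1.9, 0.0, 7.0]
gripper_width: -0.005
[ 0.551  -0.1821  0.0997] [ 0.0028 -0.6317  0.7752 -0.0069] [-1.88  0.03  7.04]
```

7 N with the tip at 26.7 mm means the key is at its stop (27 mm). I'll nudge it slightly, then lift straight up.

```bash
python3 -m creep '[[[0,0,0,0,0,0.001,0]]]'; python3 -m creep '[[[0,0,0,0,0,-0.004,0],[0,0,0,0,0,-0.006,0],[0,0,0,0,0,-0.015,0],[0,0,0,0,0,-0.035,0],[0,0,0,0,0,-0.04,0],[0,0,0,0,0,-0.02,0]]]'
python3 - <<'E'
from h import *
c=snap('side','s3'); o=get_obs(); print(o['q'].round(2),o['eef_pos'].round(4),o['tool_rot'].round(4),o['contact_force'].round(2))
E
```

```text
t: 3.25
eef_pos: [0.5511, -0.1821, 0.0994]
tool_rot: [0.003, -0.632, 0.775, -0.007]
contact_force: [-6.3, 2.0, 18.9]
gripper_width: 0.002
t: 3.75
eef_pos: [0.5466, -0.1804, 0.2183]
tool_rot: [-0.001, -0.632, 0.775, -0.002]
contact_force: [0.4, -0.1, -0.7]
gripper_width: -0.001
[ 0.32  0.41 -0.14  1.87  0.08  0.86 -1.64] [ 0.548  -0.1807  0.2211] [ 4.000e-04 -6.318e-01  7.751e-01 -3.800e-03] [ 0.49 -0.6   1.73]
```

View pics/s3.png

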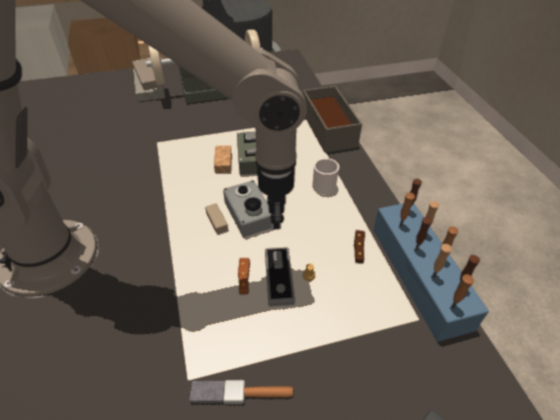

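The bar key is released, and the remote and neighbours have not moved. Next is the isolator box, with a wrist look before pressing.

```bash
python3 -m creep '[[[0,0,0,-0.039,0.006,0,0],[0,0,0,-0.039,0.006,0,0],[0,0,0,-0.039,0.006,0,0],[0,0,0,-0.039,0.006,0,0],[0,0,0,-0.039,0.006,0,0],[0,0,0,-0.039,0.006,0,0],[0,0,0,-0.039,0.006,0,0],[0,0,0,-0.039,0.006,0,0],[0,0,0,-0.039,0.006,0,0],[0,0,0,-0.039,0.006,0,0],[0,0,0,-0.039,0.006,0,0],[0,0,0,0,0,0,0],[0,0,0,0,0,0,0]]]'
python3 - <<'E'
from h import *
c=snap('wrist','w4'); o=get_obs(); print(o['q'].round(2),o['eef_pos'].round(4),o['tool_rot'].round(4),o['contact_force'].round(2))
E
```

```text
t: 4.88
eef_pos: [0.5736, 0.2679, 0.2185]
tool_rot: [0.003, -0.628, 0.779, -0.007]
contact_force: [1.0, -0.8, 0.0]
gripper_width: 0.002
[-0.37  0.5  -0.24  1.73  0.16  0.92 -2.46] [0.573  0.269  0.2185] [ 0.003  -0.6279  0.7782 -0.0064] [-0.22  0.88  0.82]
```

View pics/w4.png

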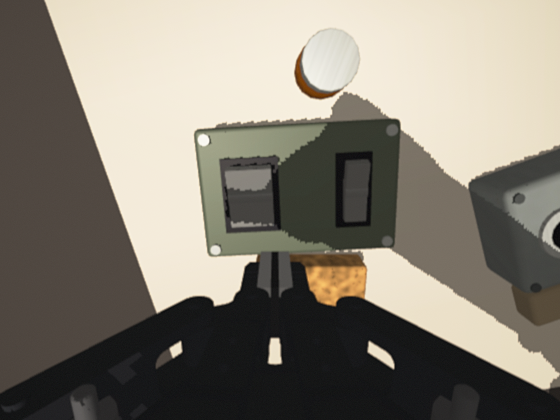

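The wrist view shows the isolator's top corners near (196,130), (400,120), (393,247) and (208,257), with the wide rocker at about (250,195).

```bash
python3 - <<'E'
from h import *
c=ld('w4'); P=cloud(c)
K=np.array([plane(c,u,v,.055)[:2] for u,v in((196,130),(400,120),(393,247),(208,257))])*1000
r=cv2.minAreaRect(K.astype(np.float32)); print(K.round(1),r)
W=np.array([plane(c,u,v,.055)[:2] for u,v in((204,140),(392,129),(387,241),(215,250))])*1000
print('screw centre',W.mean(0)); ctr=(W.mean(0)+K.mean(0))/2
yd=(K[0]+K[3]-K[1]-K[2]);yd/=np.linalg.norm(yd);xd=np.array([yd[1],-yd[0]]);print('yd',yd)
print('pivot',ctr+36*yd,'end',ctr+36*yd+18*xd)
for v in range(156,234,6): print(v,P[v,250].round(4),c['color'][v,250])
E
```

```text
[[649.3 308.2]
 [625.3 165.6]
 [530.4 181.6]
 [553.5 325.8]] ((589.3773193359375, 245.71109008789062), (146.07630920410156, 97.38214874267578), 80.43306732177734)
screw centre [589.05232031 245.23542846]
yd [0.16206318 0.98678038]
pivot [595.17088525 280.80315733] end [612.93293216 277.88602008]
156 [0.6233 0.275  0.0549] [138 142 119]
162 [0.6195 0.2757 0.059 ] [76 72 71]
168 [0.6167 0.2755 0.0705] [84 81 77]
174 [0.6129 0.2763 0.0721] [138 134 126]
180 [0.6085 0.2775 0.0698] [138 133 125]
186 [0.6043 0.2786 0.0692] [137 134 127]
192 [0.5998 0.2797 0.0677] [65 64 61]
198 [0.5954 0.2809 0.0666] [67 65 62]
204 [0.5909 0.282  0.0659] [70 68 64]
210 [0.5863 0.2832 0.0651] [69 66 63]
216 [0.5816 0.2844 0.0638] [69 66 63]
222 [0.5774 0.2853 0.065 ] [119 114 108]
228 [0.5711 0.2872 0.059 ] [54 51 52]
```

```bash
python3 -m creep '[[[0,0,0,-0.009,-0.02,0,0],[0,0,0,-0.008,-0.019,0.005,0],[0,0,0,0,0,0.025,0],[0,0,0,0,0,0.02,0],[0,0,0,0,0,0.008,0],[0,0,0,0,0,0,0],[0,0,0,0,0,0,0]]]'
python3 - <<'E'
from h import *
from scipy.spatial.transform import Rotation as Ro
c=snap('wrist','w5'); o=get_obs(); q=o['tool_rot']; R=Ro.from_quat(q[[1,2,3,0]]).as_matrix(); tip=o['eef_pos']+.073*R[:,2]
print(o['eef_pos'].round(4),'tip',tip.round(4),'move tool',(R.T@(np.array([.616,.2775,.075])-tip)).round(4),R[:,2].round(3),o['contact_force'].round(2))
E
```

```text
t: 5.52
eef_pos: [0.6184, 0.2674, 0.1592]
tool_rot: [0.002, -0.624, 0.781, -0.008]
contact_force: [-0.8, -0.5, 0.5]
gripper_width: -0.001
[0.6185 0.2673 0.1594] tip [0.6194 0.2665 0.0864] move tool [-0.0101  0.0059  0.0112] [ 0.013 -0.011 -1.   ] [-0.3  -0.8   0.38]
```

View pics/w5.png

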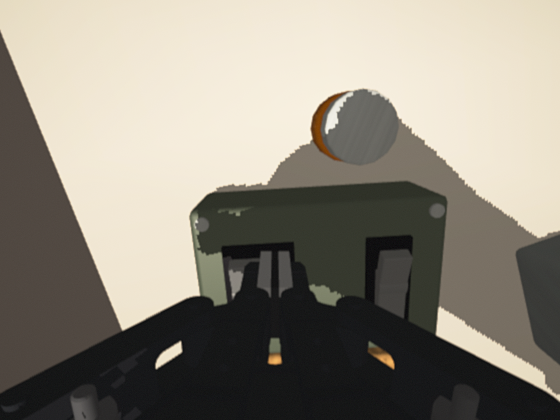

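Tips are over the wide rocker, 10 mm off to the slim side; I'll correct that and then approach.

```bash
cat > tip.py <<'E'
from h import *
import sys
from scipy.spatial.transform import Rotation as Ro
o=get_obs(); q=o['tool_rot']; R=Ro.from_quat(q[[1,2,3,0]]).as_matrix(); tip=o['eef_pos']+.073*R[:,2]
print(round(o['t'],2),'tip',tip.round(4),'F',o['contact_force'].round(1))
if len(sys.argv)>1: print('move tool',(R.T@(np.array(list(map(float,sys.argv[1:4])))-tip)).round(4))
E
python3 -m creep '[[[0,0,0,-0.01,0.006,0,0],[0,0,0,0,0,0.004,0],[0,0,0,0,0,0.003,0],[0,0,0,0,0,0,0]]]'; python3 tip.py .616 .2775 .075
```

```text
t: 5.9
eef_pos: [0.6154, 0.2801, 0.1556]
tool_rot: [0.004, -0.624, 0.781, -0.009]
contact_force: [0.1, -0.7, 0.3]
gripper_width: -0.002
5.9 tip [0.6167 0.2795 0.0826] F [ 0.1 -0.7  0.3]
move tool [0.0021 0.0004 0.0076]
```

```bash
python3 -m creep '[[[0,0,0,0.001,0,0.004,0],[0,0,0,0,0,0.004,0],[0,0,0,0,0,0.003,0],[0,0,0,0,0,0.003,0]]]'; python3 tip.py .616 .2775 .0645
```

```text
t: 6.23
eef_pos: [0.6164, 0.2799, 0.1425]
tool_rot: [0.006, -0.625, 0.781, -0.009]
contact_force: [0.7, -1.0, 2.6]
gripper_width: 0.003
6.23 tip [0.618  0.2794 0.0695] F [ 0.7 -1.   2.6]
move tool [0.0023 0.0016 0.0049]
```

```bash
python3 -m creep '[[[0,0,0,0,0.001,0.003,0],[0,0,0,0,0.001,0.002,0],[0,0,0,0,0,0.002,0]]]'; python3 tip.py .616 .2775 .0645
```

```text
t: 6.48
eef_pos: [0.6166, 0.2799, 0.137]
tool_rot: [0.008, -0.624, 0.781, -0.01]
contact_force: [-8.4, -2.8, 26.8]
gripper_width: 0.0
6.48 tip [0.6184 0.2795 0.0641] F [-8.4 -2.8 26.8]
move tool [ 0.0024  0.0019 -0.0005]
```

27 N at a tip height of 64 mm: the rocker is at its stop. I'll back off and look.

```bash
python3 -m creep '[[[0,0,0,0,0,-0.004,0],[0,0,0,0,0,-0.01,0],[0,0,0,0,0,-0.03,0],[0,0,0,0,0.02,-0.036,0],[0,0,0,0,0.03,0,0],[0,0,0,0,0,0,0],[0,0,0,0,0,0,0]]]'
python3 - <<'E'
from h import *
c=snap('wrist','w6'); P=cloud(c); o=get_obs();print(o['eef_pos'].round(3),o['contact_force'].round(1),o['q'].round(2))
f,R,t=cam(c)
for d in range(-20,24,4):
    w=np.array([.5952+d*.00098,.2808-d*.00016,.066]); q=R@w+t; u,v=(f*q[:2]/q[2]+[c['cx'],c['cy']]).round().astype(int); print(d,u,v,P[v,u].round(4))
w=P[...,2]; 
for d in (-18,18):
    w=np.array([.583+d*.00098,.2058-d*.00016,.068]); q=R@w+t; u,v=(f*q[:2]/q[2]+[c['cx'],c['cy']]).round().astype(int); print('slim',d,u,v,P[v,u].round(4))
E
```

```text
t: 7.07
eef_pos: [0.5618, 0.291, 0.2185]
tool_rot: [0.005, -0.624, 0.782, -0.009]
contact_force: [2.0, -1.2, -0.7]
gripper_width: -0.001
[0.561 0.291 0.218] [-0.8 -0.6 -0.4] [-0.41  0.5  -0.24  1.73  0.16  0.91 -2.51]
-20 280 204 [0.5766 0.2837 0.0716]
-16 279 198 [0.5807 0.2835 0.0704]
-12 279 193 [0.5841 0.2827 0.0699]
-8 279 187 [0.5879 0.2818 0.0681]
-4 278 182 [0.5915 0.2817 0.068 ]
0 278 176 [0.5954 0.2808 0.0662]
4 278 171 [0.5987 0.2801 0.0652]
8 277 165 [0.603  0.2798 0.0655]
12 277 159 [0.607  0.2789 0.0649]
16 277 153 [0.611  0.278  0.0644]
20 276 148 [0.6145 0.2779 0.0656]
slim -18 386 195 [0.5644 0.2081 0.0649]
slim 18 388 144 [0.6007 0.2039 0.0709]
```

View pics/w6.png

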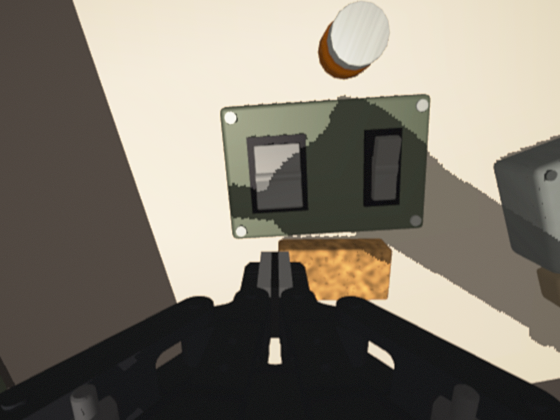

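The wide rocker now lies flat on +x (65 mm) and stands at 71.5 mm on the other end, so it is over. The slim rocker is unchanged. Before the starter, I'll check how far the closed fingers' linkage spreads near the mushroom's height.

```bash
python3 - <<'E'
from h import *
from scipy.spatial.transform import Rotation as Ro
c=ld('w6'); P=cloud(c)[c['range_z']>0]; o=get_obs(); q=o['tool_rot']; R=Ro.from_quat(q[[1,2,3,0]]).as_matrix()
T=(P-o['eef_pos'])@R
for z in range(0,75,8):
    k=T[(T[:,2]*1000>=z)&(T[:,2]*1000<z+8)&(np.abs(T[:,0])<.09)&(np.abs(T[:,1])<.06)]
    if len(k): print(z,len(k),k[:,:2].min(0).round(3),k[:,:2].max(0).round(3))
E
python3 tip.py .555 .06 .145
```

```text
0 6251 [-0.052 -0.019] [0.052 0.008]
8 5025 [-0.045 -0.017] [0.044 0.008]
16 4282 [-0.039 -0.015] [0.037 0.011]
24 1664 [-0.032 -0.015] [0.031 0.012]
32 795 [-0.012 -0.014] [0.012 0.011]
40 566 [-0.014 -0.013] [ 0.013 -0.007]
48 534 [-0.014 -0.013] [ 0.013 -0.007]
56 455 [-0.014 -0.013] [ 0.013 -0.007]
64 130 [-0.012 -0.013] [ 0.011 -0.007]
7.12 tip [0.5622 0.2908 0.1448] F [-0.8 -0.6 -0.4]
move tool [ 0.2267 -0.0441  0.0016]
```

At the mushroom's height the fingers reach only ±14 mm, against 51 mm to the mushroom's edge, so no turn is needed.

```bash
python3 -m creep '[[[0,0,0,0.036,0.0025,0,0],[0,0,0,0.036,0.0025,0,0],[0,0,0,0.036,0.0025,0,0],[0,0,0,0.036,0.0025,0,0],[0,0,0,0.036,0.0025,0,0],[0,0,0,0.036,0.0025,0,0],[0,0,0,0.03,0.0025,0,0],[0,0,0,0,0,0,0],[0,0,0,0,0,0,0]]]'
python3 -c "
from h import *
snap('wrist','w7')"; python3 tip.py .517 .047 .08
```

```text
t: 7.87
eef_pos: [0.4851, 0.045, 0.2118]
tool_rot: [-0.001, -0.624, 0.782, -0.004]
contact_force: [0.2, 0.4, 0.0]
gripper_width: 0.004
7.92 tip [0.4853 0.0441 0.1386] F [-0.5 -0.7  0.1]
move tool [-0.0102 -0.0299  0.0587]
```

View pics/w7.png

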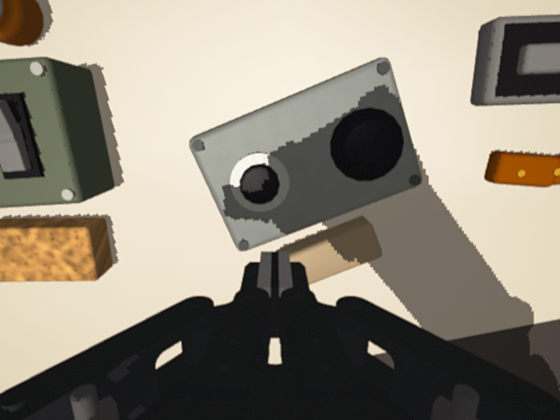

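```bash
python3 - <<'E'
from h import *
c=ld('w7'); g=c['color'].astype(int).mean(2); P=cloud(c)
m=np.zeros(g.shape,np.uint8); m[150:215,228:295]=(g[150:215,228:295]<75)
n,l,s,ce=cv2.connectedComponentsWithStats(m)
for i in range(1,n):
    if s[i,4]>100: print(s[i],ce[i],plane(c,*ce[i],.067).round(4))
Q=P[150:215,228:295].reshape(-1,3); k=Q[(Q[:,2]>.0665)&(Q[:,2]<.0725)]; print(len(k),k.mean(0),k.min(0),k.max(0))
K=np.array([plane(c,u,v,.055)[:2] for u,v in((197,146),(383,67),(415,180),(243,244))])*1000; print('screws',K.mean(0))
E
```

```text
[ 228  150   67   65 1086] [271.2145488  191.58287293] [0.5085 0.0417 0.067 ]
[ 240  164   40   41 1259] [259.53534551 184.28514694] [0.5153 0.0483 0.067 ]
1195 [0.51509139 0.04865197 0.06851821] [0.50157411 0.0354378  0.06650677] [0.5281629  0.06230033 0.07095268]
screws [520.60160873  12.27297707]
```

```bash
python3 -m creep '[[[0,0,0,-0.011,-0.0285,0,0],[0,0,0,0,0,0.02,0],[0,0,0,0,0,0.02,0],[0,0,0,0,0,0.008,0],[0,0,0,0,0,0,0],[0,0,0,0,0,0,0]]]'; python3 tip.py .5155 .0485 .075;python3 -c "
from h import *
snap('wrist','w8')"
```

```text
t: 8.42
eef_pos: [0.5193, 0.0554, 0.1612]
tool_rot: [-0.0, -0.626, 0.779, -0.003]
contact_force: [0.9, -0.9, -0.1]
gripper_width: 0.003
8.42 tip [0.5196 0.055  0.0882] F [ 0.9 -0.9 -0.1]
move tool [0.0072 0.0027 0.0132]
```

View pics/w8.png

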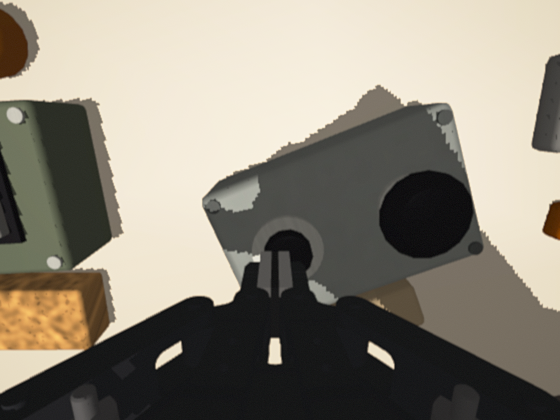

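Tips are just left of the button (288,248), which matches the 7 mm offset I computed; correct it and approach.

```bash
python3 -m creep '[[[0,0,0,0.007,0.0025,0.002,0],[0,0,0,0,0,0.005,0],[0,0,0,0,0,0.004,0],[0,0,0,0,0,0,0],[0,0,0,0,0,0,0]]]'; python3 tip.py .5155 .0485 .069
```

```text
t: 8.88
eef_pos: [0.5158, 0.049, 0.1521]
tool_rot: [0.002, -0.627, 0.779, -0.004]
contact_force: [-0.3, 0.5, -0.4]
gripper_width: -0.003
8.88 tip [0.5164 0.0487 0.0791] F [-0.3  0.5 -0.4]
move tool [0.0003 0.0009 0.0101]
```

```bash
python3 -m creep '[[[0,0,0,0,0,0.005,0],[0,0,0,0,0.001,0.005,0],[0,0,0,0,0,0.003,0],[0,0,0,0,0,0.002,0]]]'; python3 tip.py .5155 .0485 .063
```

```text
t: 9.22
eef_pos: [0.5156, 0.0492, 0.1369]
tool_rot: [0.003, -0.627, 0.779, -0.005]
contact_force: [0.1, -0.3, 4.2]
gripper_width: 0.004
9.22 tip [0.5163 0.0489 0.0639] F [ 0.1 -0.3  4.2]
move tool [0.0005 0.0008 0.0009]
```

```bash
python3 -m creep '[[[0,0,0,0,0,0.002,0],[0,0,0,0,0,0.001,0]]]'; python3 tip.py
```

```text
t: 9.38
eef_pos: [0.5158, 0.0492, 0.1352]
tool_rot: [0.002, -0.626, 0.779, -0.005]
contact_force: [-8.4, -2.0, 26.5]
gripper_width: -0.001
9.38 tip [0.5165 0.0488 0.0622] F [-8.4 -2.  26.5]
```

Fully in (26 N, tip 62 mm, below the 63 mm stop). I'll lift clear and check the whole bench.

```bash
python3 -m creep '[[[0,0,0,0,0,-0.004,0],[0,0,0,0,0,-0.008,0],[0,0,0,0,0,-0.02,0],[0,0,0,0,0,-0.035,0],[0,0,0,0,0.03,-0.02,0],[0,0,0,0,0.03,-0.01,0],[0,0,0,0,0,0,0],[0,0,0,0,0,0,0]]]'
python3 - <<'E'
from h import *
a=ld('side0'); b=snap('side','s9'); c=ld('scene0'); d=snap('scene','c9'); w=snap('wrist','w9')
P=cloud(w); k=P.reshape(-1,3)
def z(x,y,r=.006):
    m=(np.hypot(k[:,0]-x,k[:,1]-y)<r)&(k[:,2]<.1); return m.sum(),np.median(k[m,2]) if m.any() else None
print('start',z(.5155,.0485),'stop',z(.527,-.0245))
for n,p,q in(('side',a,b),('scene',c,d)):
    cv2.imwrite(f'pics/diff_{n}.png',np.hstack([q['color'][110:320,150:400,::-1] if n=='side' else q['color'][180:320,180:460,::-1], cv2.absdiff(p['color'],q['color'])[110:320,150:400] if n=='side' else cv2.absdiff(p['color'],q['color'])[180:320,180:460]]))
    K=cloud(q).reshape(-1,3)
    for nm,x,y in(('bar',.5525,-.181),('dot',.537,-.263),('start',.5155,.0485),('wide+',.611,.278),('wide-',.580,.2833),('slim+',.6007,.204),('slim-',.565,.208)):
        m=(np.hypot(K[:,0]-x,K[:,1]-y)<.006)&(K[:,2]<.1); print(n,nm,m.sum(),np.median(K[m,2]).round(4) if m.any() else None)
E
python3 tip.py
```

```text
t: 10.05
eef_pos: [0.4551, 0.0634, 0.2368]
tool_rot: [0.003, -0.626, 0.78, -0.005]
contact_force: [0.7, -1.1, 0.0]
gripper_width: 0.002
start (np.int64(221), np.float64(0.0688438354258285)) stop (np.int64(280), np.float64(0.08627744345272573))
side bar 14 0.0323
side dot 18 0.0335
side start 11 0.0699
side wide+ 9 0.0656
side wide- 6 0.0738
side slim+ 9 0.0703
side slim- 8 0.0636
scene bar 13 0.0329
scene dot 16 0.0287
scene start 13 -0.7428
scene wide+ 16 0.0658
scene wide- 21 0.0717
scene slim+ 33 0.067
scene slim- 17 -0.7421
10.2 tip [0.4563 0.0627 0.1627] F [ 0.2 -0.2 -0.7]
```

View pics/diff_scene.png

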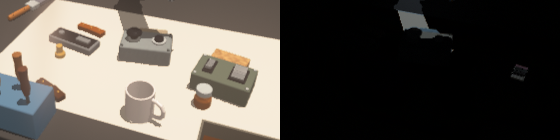

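View pics/diff_side.png

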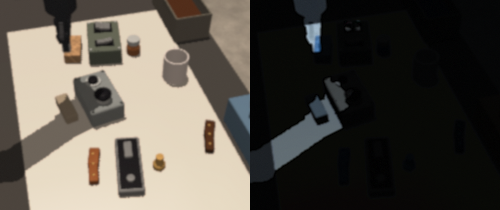

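The before/after differences show only the arm, its shadow and the wide rocker. Everything else is unmoved.

```bash
python3 -c "
from station import hand_in
print(hand_in())"
```

```text
the job is handed in; nothing more can be done
None
```

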